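# Slide the breakfast tray over the rack's lip and home

### The arm

A 7-joint arm with a two-finger parallel gripper is mounted at the origin on a cart in front of the work surface, level with it; the furniture and walls round the work are solid. World frame = base frame: x ahead of the robot, y to its left, z up, the work surface at z = 0. Lengths are in mm, angles in rad, forces in N, time in s.
With the tool pointing down it reaches from about 400 to 875 mm from the base axis. Payload 4.4 kg.
Tool frame: the origin (TCP) lies at the very end of the fingers, on their centre line; the grasp point (between the pads) lies 19 mm behind it; z points along the fingers, y is the line along which they close (so a half turn about z gives the same grasp; the last joint's range is limited). The gripper opens to 85 mm and grips with 20 to 120 N. Pads are 22 mm wide; open, the fingers measure 114 mm over their backs; the gripper's body (76 mm by 85 mm) begins 54 mm behind the grasp point. The pads swing forward as they close: fully open they stand 13 mm farther back than shut.
Start: joints at [-1.228, 0.628, 0.038, 1.517, -0.027, 0.996, -0.02], TCP at [258.359, 596.463, 231.313] pointing down, gripper open.
Joint ranges: [-3.06, 3.06], [-0.37, 2.12], [-1.25, 1.32], [0.18, 2.47], [-1.1, 4.24], [0.23, 1.98], [-2.94, 2.94]. Speed limits (rad/s): [2.57, 2.57, 3.14, 3.14, 3.14, 3.14, 3.14].

### API

Orientations are given as [roll, pitch, yaw] about the fixed x, y, z axes, in that order (R = Rz(yaw) Ry(pitch) Rx(roll)).
In Python, from cell import sensors, get_image, camera_params, order gives the robot as it stands.
- The arm moves only by the shell command python3 -m inch 'ROWS' [OPENING]. ROWS is JSON, a list that holds one entry, the list of rows, each a list of 4 numbers: the shift along the tool's x, y, z in cm, then the turn about the tool's z in degrees. A call has 1 to 8 rows; each row is the pose to reach, as a shift and turn from the pose commanded when the call began, along the tool's axes at that moment; what a row does not reach only later rows make up. A row lasts 1/12 s, in which the tool goes at most 41.7 mm and 7.16 degrees, less where a joint would pass 70% of its speed; a pose out of reach is approached as far as the arm can. A call with a gripper value outside its range is refused whole. OPENING is the finger opening in cm, from 0 to 8.54, set as the call begins (- or left out, the last holds). The fingers move at their own pace and stop on an object; the grip force is fixed at half the most. Time passes only in rows, so rows that repeat a pose let the fingers close. It gives the time, the measured TCP pose, the force, the opening and the grip force at its end, in the units of the state.
- sensors.read_state(): the state, without advancing time (a new reading comes with each control period).
- get_image(name): name is "scene" or "top" or "wrist"; returns the picture (400x640x3 uint8, blue, green, red); there is no depth.
- camera_params(name): a dict with "mtx" (3x3 intrinsics, pixels), "rvec" (rotation vector, rad) and "tvec" (3), from world to camera coordinates, as OpenCV has them. Camera axes: x right, y down, z forward; pixel columns grow to the right and rows downward; lengths in mm; the calibration is good to about 2 mm. The wrist camera is an equidistant fisheye: a pixel r from the principal point sees the ray r / f radians off the axis. A picture is of the moment at which its call begins: read the wrist's pose just before it. camera_params takes no time and is no camera call; for the wrist camera it gives the pose at the moment of the call.
- order.finish_job(): hands the job in; it is judged then, once.
The state is a dict: "clock": time; "qpos": joint angles; "qd": joint speeds; "tau": joint torques, N m; "eef_pos": TCP position; "tool_rot": TCP orientation; "force": force on the tool from outside, world axes, zero at the start; "torque": the same for the moment, N m; "width": finger opening in mm; "gripper_force": force on a finger pad.
Only numpy, scipy, OpenCV 4.12 (cv2) and the standard library are available. Lean on these libraries where they do the work, as an engineer would, in place of code of your own. Each camera call takes 0.05 s, during which the arm holds its last target. There are 200 camera calls.

### The job

Put the loaded breakfast tray away on the lower tier of the wooden rack: lift its leading end over the rack's front lip, then push it in from its rear end and let that end down gently behind the lip, until the whole tray lies flat and rests snugly, not jammed, against the soft back rail that you can only find by feel. Keep one end of the tray supported at all times instead of carrying it, never force it or let it drop or tip over the lip with a jolt, keep the jars in it standing, and leave the things on the upper shelf and round about where they are.

Things in the scene. Friction and masses are not known exactly. Their poses are not given: they have to be found in the camera images.
- lip (a point): Mid-point of the top of the rack's front lip, 18 mm above the worktop; axes as the rack's. The lip is a bar right across the opening, 12 mm thick along x (-6 to +6 mm from here), with a rounded top.
- tray_centre (a point): Centre of the tray, 30 mm above its underside, axes as the tray's. Two loose jars stand one behind the other within 62 mm of the middle (along x) between two low slats; they reach 80 mm above the tray's underside.
- lead_grip (a point): Middle of the steel bar handle across the tray's leading end: round, 14 mm diameter, along the tray's y, axis 88 mm above the underside and 6 mm inside the end face, 76 mm free between its posts. Fingers can straddle it from above (36 mm free below it down to the end wall, 28 mm free on its inner side). It is a sleeve that turns freely on its rod, so the tray can pitch while it is held. Axes as the tray's.
- rear_grip (a point): Middle of the same kind of bar at the rear end of the tray, its axis 6 mm inside the rear end face, 88 mm above the underside. Axes as the tray's.
- jar_red: Loose jam jar in the tray, 56 diameter x 72 high, red cap; origin at the centre of its underside, z its own axis.
- salt: Salt shaker standing loose on the upper shelf, 44 diameter x 90 high; bystander, leave alone. Origin at its foot.
- tray: Wooden breakfast tray, 200 long (its x), 104 wide (its y); origin at the centre of its underside. x points to the leading end, which goes into the rack first. Flat 8 mm bottom with square edges, end walls 45 mm high, sides 35 mm. With its load 0.55 to 0.9 kg. It starts on the worktop before the lip, a little askew.
- rack: Two-tier rack of light wood, fixed, 285 long x 142 wide; origin on the worktop at the foot of the lip's outer face, mid-width. x points level into the rack (the way the tray goes in), y left of that, z up. No floor board: the worktop z = 0 is the floor on both sides of the lip. Behind the lip, side rails 30 mm high leave 118 mm clear between them (y -59 to +59 mm).
- spice: Spice jar with a red cap standing loose on the upper shelf, 45 diameter x 106 high; bystander, leave alone. Origin at its foot.
- mill: Dark wooden pepper mill, 58 diameter x 170 high, loose on the worktop behind the tray's lane; bystander, leave alone.
- tea_mug: White mug, 101 high, loose on the worktop to the right of the tray; bystander, leave alone.
- shelf_edge (a point): Middle of the front edge of the rack's upper shelf, at its underside, 150 mm above the worktop. The shelf covers the bay from here 105 mm inwards (rack x 180 to 285 mm); its top is at 164 mm, with a 15 mm high steel gallery rail and loose things on it up to 270 mm high, so a gripper cannot follow the tray there.
- jar_gold: Same jar with a gold cap, also in the tray.
- slot_mid (a point): Mid-width point in the rack at the middle of the back rail's adjusting range (a point of the rack, not of the rail); axes as the rack's. The hidden rail is clamped anywhere there: its rubber face stands up to 15 mm before or behind this point along x, 10 to 32 mm above the worktop. The rubber presses back with 3 N per mm and is squashed flat at 4 mm. Snug: the tray, left alone, still presses on it.

How it is judged:
By the outcome, as a careful person would: the job done as asked, in the order asked, and still so for the second after the job is handed in, with the robot touching nothing.
It also fails if it takes over 72 s, if anything falls off the work surface, if the arm or the gripper's body presses on something with over 40 N, if the wrist force passes 120 N, or if a joint passes its speed limit or range.

## Working session

There is one attempt and no reset: what is moved stays moved. The work goes in short steps, Python scripts to look and compute and a shell command to move; the robot and the scene stay as the last step left them, time stands still between calls to the robot, and variables do not carry over. Pictures are saved under pics/ and viewed, at most 10 in all, crops included, and the job is handed in when it is done.

```bash
ls; mkdir -p pics; python3 - <<'E'
from cell import sensors, get_image, camera_params
import cv2
s=sensors.read_state(); print(s)
for n in ("scene","top"):
    im=get_image(n); cv2.imwrite(f"pics/{n}0.png",im); print(n,camera_params(n))
E
```

```text
pics
{'clock': 0.0, 'qpos': array([-1.22781497,  0.62934154,  0.03843847,  1.51837377, -0.02699307,
        0.99629774, -0.02001321]), 'qd': array([-0.00018838,  0.00066541,  0.00103222, -0.00092991,  0.00152638,
       -0.00088275,  0.00192558]), 'tau': array([-1.59652707e-03, -5.63399041e+01,  1.22564189e+00, -1.93454182e+01,
        1.10268433e-02,  1.03339533e-02,  1.97665747e-05]), 'eef_pos': array([258.09338316, 595.87911556, 230.39015513]), 'tool_rot': array([-3.13969040e+00,  2.88222743e-05,  2.73280457e+00]), 'force': array([0.33450152, 0.18920184, 0.00470666]), 'torque': array([0.00042206, 0.01042226, 0.05174353]), 'gripper_force': 0.0, 'width': 85.37585539874864}
scene {'mtx': array([[365.29879143,   0.        , 314.81421921],
       [  0.        , 365.29879143, 202.50359041],
       [  0.        ,   0.        ,   1.        ]]), 'rvec': array([ 1.96145953, -0.89733108,  0.53949597]), 'tvec': array([-453.41463711,  288.99849011,  718.27167716])}
top {'mtx': array([[407.218024  ,   0.        , 314.84213512],
       [  0.        , 407.218024  , 200.85765817],
       [  0.        ,   0.        ,   1.        ]]), 'rvec': array([ 2.14908753, -2.06109411,  0.21905268]), 'tvec': array([-144.40436708,  565.85789763, 1348.75798911])}
```

View pics/scene0.png

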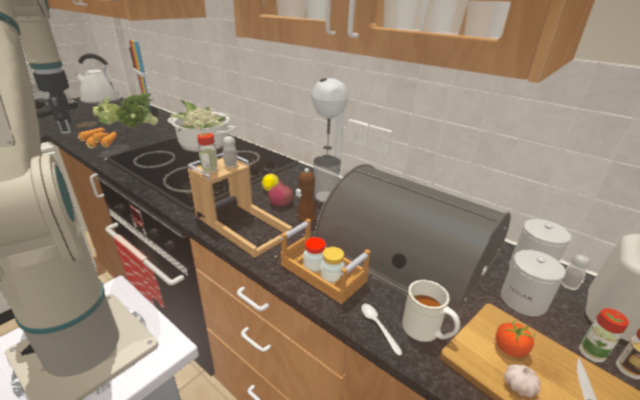

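View pics/top0.png

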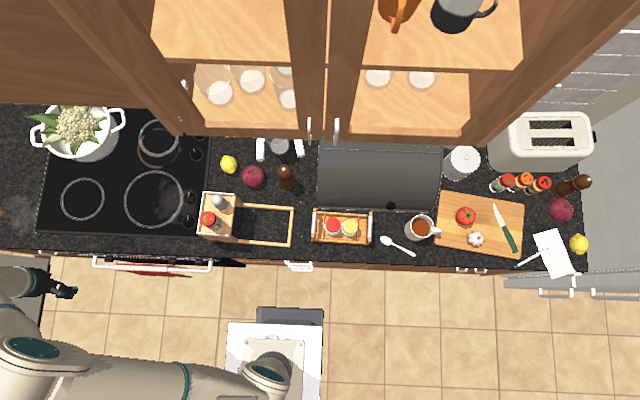

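The scene view shows the rack (about 190–300, 150–250) and the tray to its right (285–365, 225–295). In the top view the rack is at about 197–293 × 193–245, with the tray at 312–372 × 208–243 and the mug at (420,228). I'll enlarge both.

```bash
cat > h.py <<'E'
import numpy as np, cv2
from cell import sensors, get_image, camera_params
def ray(n,uv,P=None):
    P=P or camera_params(n); R=cv2.Rodrigues(P["rvec"])[0]; t=P["tvec"].ravel()
    K=P["mtx"]; uv=np.atleast_2d(np.array(uv,float))
    d=np.c_[(uv[:,0]-K[0,2])/K[0,0],(uv[:,1]-K[1,2])/K[1,1],np.ones(len(uv))]
    if n=="wrist":
        r=np.hypot(d[:,0],d[:,1]); s=np.sin(r)/np.maximum(r,1e-9); d=np.c_[d[:,0]*s,d[:,1]*s,np.cos(r)]
    return -R.T@t, d@R
def plane(n,uv,z,P=None):
    c,d=ray(n,uv,P); return c+d*((z-c[2])/d[:,2])[:,None]
def proj(n,p,P=None):
    P=P or camera_params(n); return cv2.projectPoints(np.atleast_2d(np.array(p,float)),P["rvec"],P["tvec"],P["mtx"],None)[0][:,0]
E
python3 - <<'E'
import cv2,numpy as np
a=cv2.imread("pics/top0.png")[185:255,190:390]; b=cv2.imread("pics/scene0.png")[125:305,180:380]
a=cv2.resize(a,None,fx=3.5,fy=3.5,interpolation=cv2.INTER_CUBIC)
b=cv2.resize(b,None,fx=3.5,fy=3.5*0.5*1.0,interpolation=cv2.INTER_CUBIC)
cv2.imwrite("pics/c0.png",np.vstack([a,b]));print(np.vstack([a,b]).shape)
E
```

```text
(560, 700, 3)
```

View pics/c0.png

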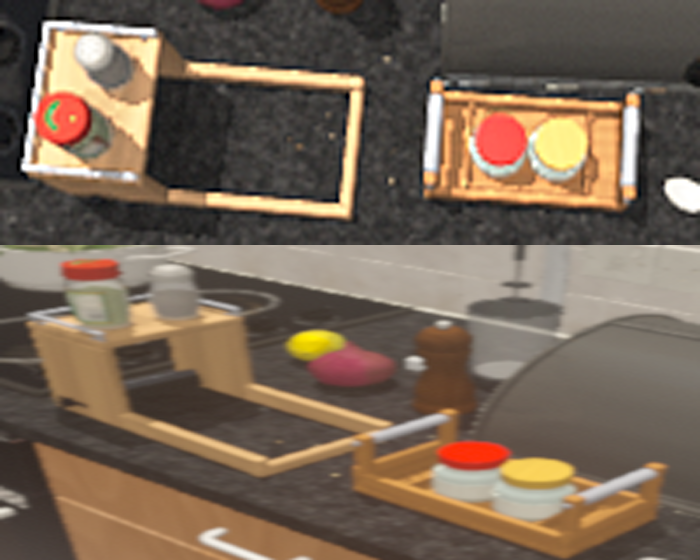

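The crop shows the lip running from about (363,80) to (350,215). The tray's leading bar is at (437,95)–(428,185) and its rear bar at (632,105)–(630,190), with the tray slightly askew. Next I'll measure these with masks.

```bash
python3 - <<'E'
from h import *
np.set_printoptions(precision=1,suppress=True)
im=cv2.imread("pics/top0.png"); hsv=cv2.cvtColor(im,cv2.COLOR_BGR2HSV)
H,S,V=[hsv[...,i].astype(int) for i in range(3)]
def box(u0,v0,u1,v1):
    m=np.zeros(H.shape,bool); m[v0:v1,u0:u1]=1; return m
# bars
for nm,b in (("lead",box(309,209,318,240)),("rear",box(365,209,375,242))):
    m=b&(S<60)&(V>110)
    v,u=np.nonzero(m); p=plane("top",np.c_[u,v],92)
    r=cv2.minAreaRect(p[:,:2].astype(np.float32)); print(nm,len(u),p.mean(0),r)
wood=(H>5)&(H<28)&(S>60)&(V>90)
m=(wood&box(300,200,380,250))
v,u=np.nonzero(m); print("tray rect px",cv2.minAreaRect(np.c_[u,v].astype(np.float32)))
# lip: rack wood right of shelf
m=wood&box(240,195,300,250)
n,l,st,c=cv2.connectedComponentsWithStats(m.astype(np.uint8)); k=1+st[1:,4].argmax(); print(st[k])
m=l==k
pts=[]
for row in range(213,238,2):
    u=np.nonzero(m[row]&(np.arange(640)>282))[0]; print(row,u.min(),u.max(),end="; "); pts.append(((u.min()+u.max())/2,row))
p=plane("top",pts,18);print()
f=cv2.fitLine(p[:,:2].astype(np.float32),cv2.DIST_HUBER,0,.01,.01).ravel();print("lip line",f)
out=[]; 
for c in range(245,286,4):
    w=np.nonzero(m[:,c])[0]; t=w[w<222]; b=w[w>222]
    out.append((c,t.min(),t.max(),b.min(),b.max()))
out=np.array(out,float);print(out[:, :])
pl=[]
for j in (1,4):
    q=plane("top",out[:,[0,j]],30); pl.append(q); f=cv2.fitLine(q[:,:2].astype(np.float32),cv2.DIST_HUBER,0,.01,.01).ravel(); print("rail outer",f)
for nm,msk,z in (("red",(S>150)&((H<6)|(H>174))&box(320,210,350,245),80),("gold",(H>19)&(H<30)&(S>120)&box(335,210,360,245),80),
  ("mug",(S<50)&(V>150)&box(404,210,440,245),101)):
    v,u=np.nonzero(msk); q=plane("top",np.c_[u,v],z); print(nm,len(u),q.mean(0),q.min(0),q.max(0))
E
```

```text
lead 101 [ 489.9 -119.    92. ] ((487.7445068359375, -119.14236450195312), (15.830179214477539, 99.09510040283203), 87.24540710449219)
rear 111 [ 489. -307.   92.] ((495.98321533203125, -301.5367431640625), (27.031877517700195, 93.71727752685547), 86.52481079101562)
tray rect px ((337.3518371582031, 224.6175079345703), (79.62555694580078, 38.590118408203125), 6.581944465637207)
[240 200  54  48 600]
213 290 293; 215 290 293; 217 289 293; 219 289 292; 221 289 292; 223 289 292; 225 289 292; 227 288 292; 229 288 291; 231 288 291; 233 288 291; 235 288 291; 237 287 291; 
lip line [  1.   -0.  483.8 -36.9]
[[245. 203. 207. 240. 243.]
 [249. 203. 207. 240. 243.]
 [253. 203. 207. 240. 244.]
 [257. 204. 208. 241. 244.]
 [261. 204. 207. 241. 244.]
 [265. 204. 208. 241. 245.]
 [269. 205. 208. 242. 245.]
 [273. 205. 209. 242. 245.]
 [277. 205. 209. 242. 246.]
 [281. 206. 209. 243. 246.]
 [285. 206. 210. 243. 246.]]
rail outer [  0.    1.  558.1  54.7]
rail outer [  0.    1.  416.1  48.2]
red 159 [ 488.  -184.7   80. ] [ 465.8 -209.    80. ] [ 510.8 -161.8   80. ]
gold 28 [ 481.1 -242.6   80. ] [ 432.3 -274.    80. ] [ 529.9 -197.7   80. ]
mug 314 [ 486.7 -474.   101. ] [ 447.4 -535.4  101. ] [ 539.5 -419.8  101. ]
```

```bash
cat > meas.py <<'E'
from h import *
import sys
def bars(im,boxes,n="top",P=None,z=88):
    hsv=cv2.cvtColor(im,cv2.COLOR_BGR2HSV).astype(int); out=[]
    for b in boxes:
        m=np.zeros(im.shape[:2],bool); m[b[1]:b[3],b[0]:b[2]]=1
        m&=(hsv[...,1]<60)&(hsv[...,2]>120)
        k,l,st,c=cv2.connectedComponentsWithStats(m.astype(np.uint8)); j=1+st[1:,4].argmax()
        v,u=np.nonzero(l==j); p=plane(n,np.c_[u,v],z+3,P)[:,:2]
        f=cv2.fitLine(p.astype(np.float32),cv2.DIST_L2,0,.01,.01).ravel()
        d=f[:2]*np.sign(f[0]); s=(p-p.mean(0))@d
        out.append((len(u),p.mean(0)+d*(s.max()+s.min())/2,np.degrees(np.arctan2(d[1],d[0])),np.ptp(s)))
    return out
E
python3 - <<'E'
from meas import *
im=cv2.imread("pics/top0.png")
for r in bars(im,[(309,209,318,240),(366,209,375,242)]): print(r)
hsv=cv2.cvtColor(im,cv2.COLOR_BGR2HSV).astype(int)
wood=(hsv[...,0]>5)&(hsv[...,0]<28)&(hsv[...,1]>60)&(hsv[...,2]>90)
a=np.array([(u,[np.nonzero(wood[196:214,u])[0].mean()+196,np.nonzero(wood[234:252,u])[0].mean()+234]) for u in range(245,286)],dtype=object)
for j in (0,1):
    q=plane("top",[(u,w[j]) for u,w in a],30)[:,:2]; f=np.polyfit(q[:,1],q[:,0],1); print("rail x=",f[1],"slope dx/dy",f[0])
l=np.array([(np.nonzero(wood[v,282:298])[0].mean()+282,v) for v in range(213,238)])
q=plane("top",l,17)[:,:2]; print("lip y = ",np.polyfit(q[:,0]-487,q[:,1],1))
# shelf front edge top z=164
m=wood&(np.arange(640)<262)
e=[(np.nonzero(m[v,200:245])[0].max()+200,v) for v in range(205,230,3)]; print(e); 
E
```

```text
(98, array([ 490.68471542, -119.0210979 ]), np.float32(-1.0416741), np.float64(71.75698867354544))
(103, array([ 486.46399514, -306.91204608]), np.float32(-2.900688), np.float64(74.97446657508904))
rail x= 549.7457634272922 slope dx/dy 0.03576391711559387
rail x= 420.0515187121169 slope dx/dy 0.04163105567584581
lip y =  [-3.47693516e-02 -3.65790715e+01]
[(np.int64(244), 205), (np.int64(234), 208), (np.int64(233), 211), (np.int64(233), 214), (np.int64(232), 217), (np.int64(232), 220), (np.int64(232), 223), (np.int64(231), 226), (np.int64(231), 229)]
```

```bash
python3 -m inch '[[[0,0,0,-7],[0,0,0,-14],[0,0,0,-21],[0,0,0,-23.4],[0,0,0,-23.4]]]' 4.5; python3 - <<'E'
from h import *
P=camera_params("wrist");R=cv2.Rodrigues(P["rvec"])[0];print("wristcam",-R.T@P["tvec"].ravel(),R[2],sensors.read_state()["eef_pos"],sensors.read_state()["tool_rot"])
E
```

```text
clock: 0.52
eef_pos: [258.4, 596.1, 230.8]
tool_rot: [-3.141, -0.001, -3.141]
force: [-0.2, 0.1, -0.1]
width: 44.8
gripper_force: 0.0
wristcam [172.3197259  596.67226813 372.41474081] [ 3.27603489e-01 -7.38243103e-04 -9.44815013e-01] [258.36868797 596.07670464 230.78748431] [-3.14075712e+00 -7.23574429e-04 -3.14123472e+00]
```

```bash
python3 -m inch '[[[0,0,-3,2.1],[0,0,-6,2.1],[0,0,-9,2.1],[0,0,-11,2.1]]]' >/dev/null
python3 -m inch '[[[-1.3,-3.7,0,0],[-2.6,-7.4,0,0],[-3.9,-11.1,0,0],[-5.2,-14.8,0,0],[-6.5,-18.5,0,0],[-7.8,-22.2,0,0],[-9.1,-25.9,0,0],[-10.4,-29.6,0,0]]]'
python3 -m inch '[[[-1.3,-3.7,0,0],[-2.6,-7.4,0,0],[-3.9,-11.1,0,0],[-5.2,-14.8,0,0],[-6.5,-18.5,0,0],[-7.8,-22.2,0,0],[-9.1,-25.9,0,0],[-10.4,-29.6,0,0]]]'
python3 -m inch '[[[-1.3,-3,0,0],[-2.6,-6,0,0],[-3.9,-9,0,0],[-5.1,-11.4,0,0],[-5.1,-11.4,0,0],[-5.1,-11.4,0,0],[-5.1,-11.4,0,0]]]'
python3 - <<'E'
from h import *
P=camera_params("wrist"); im=get_image("wrist"); cv2.imwrite("pics/w1.png",im)
import pickle; pickle.dump(P,open("w1.pkl","wb")); print(P["mtx"])
E
```

```text
clock: 1.52
eef_pos: [351.4, 294.8, 341.3]
tool_rot: [3.141, -0.0, 3.103]
force: [1.0, -0.1, 0.6]
width: 45.3
gripper_force: 0.0
clock: 2.18
eef_pos: [444.3, -4.7, 341.4]
tool_rot: [3.141, 0.0, 3.103]
force: [0.9, 0.1, -0.8]
width: 44.9
gripper_force: 0.0
clock: 2.77
eef_pos: [490.6, -117.8, 340.9]
tool_rot: [3.141, -0.001, 3.104]
force: [0.5, 0.4, -0.5]
width: 44.9
gripper_force: 0.0
[[309.70691629   0.         323.97673249]
 [  0.         309.70691629 199.12149469]
 [  0.           0.           1.        ]]
```

View pics/w1.png

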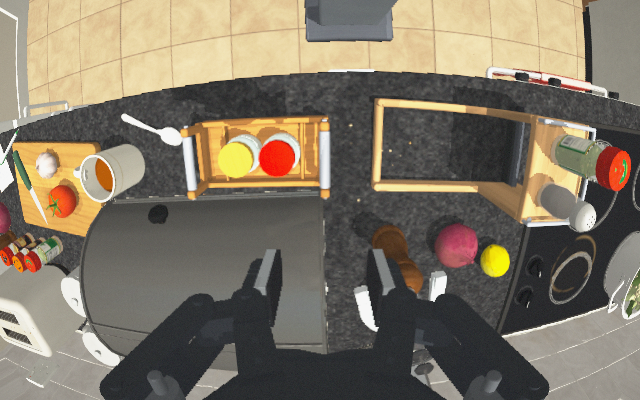

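The wrist view shows the tray's leading bar at about u=325, v=130–193, and its rear bar at about u=190, v=135–190. The lip is at u≈378 (v 100–190), and the bread bin sits just beyond the tray's far side. I'll measure from this view.

```bash
python3 - <<'E'
from meas import *
import pickle
P=pickle.load(open("w1.pkl","rb")); im=cv2.imread("pics/w1.png")
O=np.array([483.3,-42.6]);ex=np.array([.0378,.9993]);ey=np.array([-.9993,.0378])
fr=lambda p:np.c_[(p-O)@ex,(p-O)@ey]
for r in bars(im,[(317,125,333,198),(180,128,202,196)],"wrist",P): print(r, fr(r[1][None]))
hsv=cv2.cvtColor(im,cv2.COLOR_BGR2HSV).astype(int)
wood=(hsv[...,0]>5)&(hsv[...,0]<28)&(hsv[...,1]>60)&(hsv[...,2]>90)
l=np.array([(np.nonzero(wood[v,366:392])[0].mean()+366,v) for v in range(112,182)])
q=fr(plane("wrist",l,17,P)[:,:2]); print("lip rx=",np.polyfit(q[:,1],q[:,0],1))
for lo,hi in((95,125),(172,202)):
    l=np.array([(u,np.nonzero(wood[lo:hi,u])[0].mean()+lo) for u in range(395,470)])
    q=fr(plane("wrist",l,30,P)[:,:2]); print("rail ry=",np.polyfit(q[:,0],q[:,1],1))
# shelf front edge at z 164: wood right region
l=np.array([(np.nonzero(wood[v,531:545])[0].min()+531,v) for v in range(135,180,5)]);print(l[:,0]); print(fr(plane("wrist",l,164,P)[:,:2]))
print(fr(plane("wrist",[(517,140),(517,160)],32,P)[:,:2]))
E
```

```text
(623, array([ 486.99520928, -116.92063504]), np.float32(-1.7287191), np.float64(75.5047110303585)) [[-74.12893168  -6.50194264]]
(547, array([ 479.87279365, -303.42260045]), np.float32(-0.90469724), np.float64(80.30669628548827)) [[-260.76957303   -6.43428699]]
lip rx= [-0.01536671  7.70250668]
rail ry= [-9.11750241e-03  6.85898882e+01]
rail ry= [-7.20953648e-03 -5.71718000e+01]
[531 531 531 531 531 531 531 531 531]
[[175.23201416  47.76760965]
 [176.15957573  41.66461468]
 [177.14664796  35.53133193]
 [178.19441735  29.36350054]
 [179.30417646  23.15676323]
 [180.4773287   16.9066537 ]
 [181.71539368  10.60858345]
 [183.02001303   4.25782783]
 [184.39295689  -2.15048874]]
[[248.64108617  25.03813286]
 [254.10661356  -9.21174105]]
```

```bash
python3 -m inch '[[[0,0,3,0],[0,0,6,0],[0,0,9,0],[0,0,12,0],[0,0,15,0],[0,0,17,0],[0,0,18.5,0],[0,0,19,0]]]' 3.2
python3 -m inch '[[[0,0,1.5,0],[0,0,3,0],[0,0,4.5,0],[0,0,6,0],[0,0,7,0],[0,0,7.8,0],[0,0,8,0],[0,0,8,0]]]'
python3 - <<'E'
from h import *
P=camera_params("wrist"); im=get_image("wrist"); cv2.imwrite("pics/w2.png",im)
E
```

```text
clock: 3.48
eef_pos: [489.5, -116.6, 149.3]
tool_rot: [3.14, -0.004, 3.107]
force: [-0.4, 0.8, -0.1]
width: 32.1
gripper_force: 0.0
clock: 4.15
eef_pos: [491.0, -118.4, 71.3]
tool_rot: [3.141, -0.0, 3.105]
force: [-0.6, -0.4, -1.0]
width: 31.9
gripper_force: 0.0
```

View pics/w2.png

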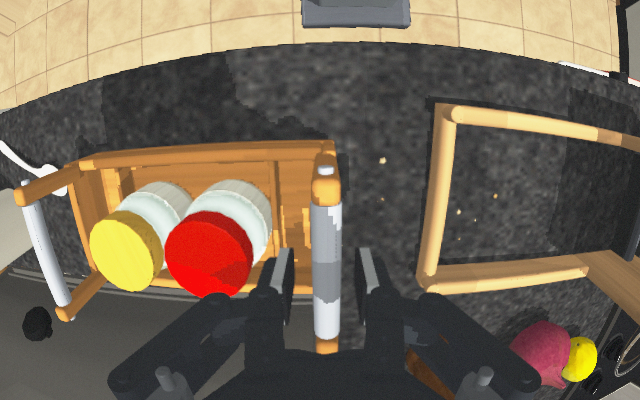

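The image shows the bar (u≈327) centred between the open pads (285–365), so I'll close, then lift.

```bash
python3 -m inch '[[[0,0,0,0],[0,0,0,0],[0,0,0,0],[0,0,0,0],[0,0,0,0],[0,0,0,0]]]' 0
python3 -m inch '[[[0,0,-0.3,0],[0,0,-0.7,0],[0,0,-1.2,0],[0,0,-1.7,0],[0,0,-2.2,0],[0,0,-2.5,0],[0,0,-2.5,0],[0,0,-2.5,0]]]'
python3 -m inch '[[[0,0,-0.3,0],[0,0,-0.7,0],[0,0,-1.2,0],[0,0,-1.7,0],[0,0,-2.2,0],[0,0,-2.7,0],[0,0,-2.7,0],[0,0,-2.7,0]]]'
```

```text
clock: 4.7
eef_pos: [491.5, -118.4, 72.1]
tool_rot: [3.141, 0.001, 3.105]
force: [-1.2, 2.2, 6.2]
width: 12.2
gripper_force: 58.7
clock: 5.37
eef_pos: [491.0, -118.3, 96.5]
tool_rot: [3.141, -0.0, 3.105]
force: [-0.5, 0.1, -4.1]
width: 12.2
gripper_force: 58.5
clock: 6.03
eef_pos: [491.2, -117.9, 123.8]
tool_rot: [3.141, 0.001, 3.105]
force: [-0.6, 1.3, -3.7]
width: 11.8
gripper_force: 58.7
```

```bash
python3 -m inch '[[[0.05,0.3,0,0],[0.1,0.8,0,0],[0.15,1.3,0,0],[0.2,1.8,0,0],[0.3,2.3,0,0],[0.3,2.8,0,0],[0.4,3.4,0,0],[0.4,4,0,0]]]'
python3 -m inch '[[[0.05,0.6,0,0],[0.1,1.2,0,0],[0.2,1.8,0,0],[0.2,2.4,0,0],[0.3,3,0,0],[0.3,3.6,0,0],[0.4,4.2,0,0],[0.4,4.8,0,0]]]'
python3 -m inch '[[[0.05,0.6,0,0],[0.1,1.2,0,0],[0.2,1.8,0,0],[0.3,2.4,0,0],[0.4,3,0,0],[0.4,3.5,0,0],[0.4,3.8,0,0],[0.4,3.8,0,0]]]'
python3 - <<'E'
from h import *
P=camera_params("wrist"); im=get_image("wrist"); cv2.imwrite("pics/w3.png",im); cv2.imwrite("pics/t3.png",get_image("top"))
E
```

```text
clock: 6.7
eef_pos: [488.2, -77.9, 123.2]
tool_rot: [3.142, -0.0, 3.105]
force: [0.3, -1.9, -5.5]
width: 11.8
gripper_force: 58.5
clock: 7.37
eef_pos: [486.0, -29.8, 123.3]
tool_rot: [3.142, -0.0, 3.105]
force: [0.7, -0.9, -5.7]
width: 12.0
gripper_force: 58.5
clock: 8.03
eef_pos: [483.6, 9.0, 123.3]
tool_rot: [3.141, -0.0, 3.106]
force: [0.0, 1.9, -2.6]
width: 11.9
gripper_force: 58.9
```

View pics/w3.png

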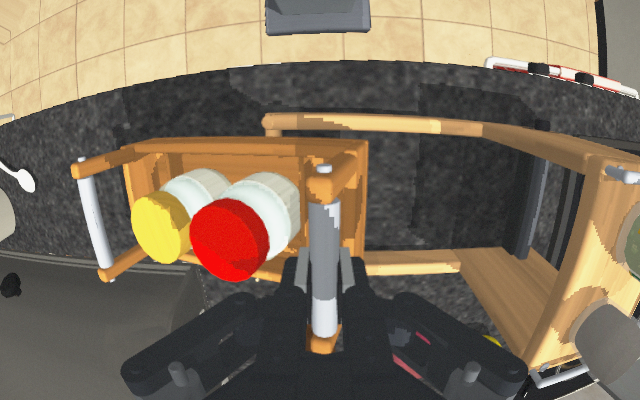

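The nose is over the lip. The bar is held at (323, 200–335), and the rails are visible at (350,122) and (415,262). I'll check the lateral centring.

```bash
cat >> meas.py <<'E'
O=np.array([483.3,-42.6]);ex=np.array([.0378,.9993]);ey=np.array([-.9993,.0378])
fr=lambda p:np.c_[(p[:,:2]-O)@ex,(p[:,:2]-O)@ey]
E
python3 - <<'E'
from meas import *
np.set_printoptions(precision=1,suppress=True)
P=camera_params("wrist"); im=cv2.imread("pics/w3.png")
hsv=cv2.cvtColor(im,cv2.COLOR_BGR2HSV).astype(int)
wood=(hsv[...,0]>5)&(hsv[...,0]<28)&(hsv[...,1]>60)&(hsv[...,2]>90)
for u in (385,410,435):
    a=np.nonzero(wood[105:150,u])[0]+105; b=np.nonzero(wood[240:290,u])[0]+240
    print(u,a.min(),a.max(),b.min(),b.max(),fr(plane("wrist",[(u,a.min()),(u,a.max()),(u,b.min())],30,P)).ravel())
print("bar ends",fr(plane("wrist",[(323,197),(323,336)],142,P)))
print("rear bar ends",fr(plane("wrist",[(86,162),(105,276)],86,P)), "tcp",fr(sensors.read_state()["eef_pos"][None]))
t=cv2.imread("pics/t3.png"); 
h2=cv2.cvtColor(t,cv2.COLOR_BGR2HSV); v,u=np.nonzero((h2[200:250,300:365,1]<60)&(h2[200:250,300:365,2]>120))
print(np.c_[u+300,v+200].min(0) if len(u) else None,np.c_[u+300,v+200].max(0))
for r in bars(t,[(340,205,365,245)],z=85): print(r,fr(r[1][None]))
E
```

```text
385 114 131 251 275 [ 98.1  74.5  98.6  61.4 105.4 -42. ]
410 115 132 250 274 [118.   74.7 118.7  61.3 128.3 -41.6]
435 117 133 249 273 [138.8  74.3 139.7  61.5 152.1 -41.4]
bar ends [[ 51.4  45.8]
 [ 51.5 -33.3]]
rear bar ends [[-123.3   53.8]
 [-134.2  -44.4]] tcp [[51.4  1.5]]
[300 208] [354 243]
(11, array([ 541.7, -240.8]), np.float32(-84.15665), np.float64(26.960909442766877)) [[-195.9  -65.9]]
```

```bash
python3 -m inch '[[[0,0,0.3,0],[-0.1,0,0.7,0],[-0.1,0,1.1,0],[-0.2,0,1.4,0],[-0.2,0,1.7,0],[-0.2,0,2,0],[-0.2,0,2.1,0],[-0.2,0,2.1,0]]]'
python3 -m inch '[[[0,0,0.1,0],[0,0,0.2,0],[0,0,0.3,0],[0,0,0.3,0]]]'
python3 -m inch '[[[0,0,0.1,0],[0,0,0.2,0],[0,0,0.2,0]]]'
```

```text
clock: 8.8
eef_pos: [485.6, 7.4, 101.9]
tool_rot: [-3.141, -0.0, 3.105]
force: [-0.1, 1.1, -2.3]
width: 11.9
gripper_force: 58.9
clock: 9.13
eef_pos: [485.7, 7.7, 99.2]
tool_rot: [3.142, 0.0, 3.105]
force: [-0.0, 1.6, -2.6]
width: 11.6
gripper_force: 58.9
clock: 9.38
eef_pos: [485.7, 7.6, 97.1]
tool_rot: [-3.142, -0.0, 3.105]
force: [0.1, 3.5, -3.1]
width: 11.8
gripper_force: 58.9
```

```bash
python3 -m inch '[[[0,0,0.1,0],[0,0,0.2,0],[0,0,0.2,0]]]' | grep -E "eef|force"
python3 -m inch '[[[0,0,0.1,0],[0,0,0.2,0],[0,0,0.2,0]]]'| grep -E "eef|force"
python3 -m inch '[[[0,0,0.1,0],[0,0,0.2,0],[0,0,0.2,0]]]'| grep -E "eef|force"
```

```text
eef_pos: [485.9, 7.7, 96.3]
force: [-2.2, 4.2, 10.2]
gripper_force: 60.1
eef_pos: [486.0, 9.4, 95.3]
force: [-3.8, 6.9, 21.7]
gripper_force: 61.5
eef_pos: [486.2, 11.6, 94.1]
force: [-5.6, 11.4, 31.1]
gripper_force: 62.5
```

It touched down near z≈97. I'm now pressing it, so I'll back off until the force is about zero.

```bash
python3 -m inch '[[[0,0,-0.2,0],[0,0,-0.4,0],[0,0,-0.4,0]]]' | grep -E "eef|force"
python3 -m inch '[[[0,0,-0.1,0],[0,0,-0.1,0]]]' | grep -E "eef|force"
```

```text
eef_pos: [486.1, 7.5, 96.2]
force: [-1.6, 2.5, 9.9]
gripper_force: 60.3
eef_pos: [485.9, 7.4, 96.3]
force: [-0.4, 2.4, 3.2]
gripper_force: 59.6
```

```bash
python3 -m inch '[[[0,0,0,0],[0,0,0,0],[0,0,0,0],[0,0,0,0]]]' 3.2 
python3 -m inch '[[[0,0,-1,0],[0,0,-2.5,0],[0,0,-4,0],[0,0,-6,0],[0,0,-8.5,0],[0,-2,-11.5,0],[0,-4.5,-14,0],[0,-8,-15,0]]]'
python3 -m inch '[[[0,-3,0,0],[0,-6,0,0],[0,-9,0,0],[0,-10.5,0,0],[0,-10.5,0,0],[0,-10.5,0,0]]]'
python3 - <<'E'
from h import *
import pickle
P=camera_params("wrist"); im=get_image("wrist"); cv2.imwrite("pics/w4.png",im); pickle.dump(P,open("w4.pkl","wb"))
E
```

```text
clock: 10.88
eef_pos: [485.6, 7.2, 96.1]
tool_rot: [-3.141, -0.0, 3.104]
force: [0.9, -0.6, 0.2]
width: 32.0
gripper_force: 0.0
clock: 11.55
eef_pos: [484.6, -71.3, 250.2]
tool_rot: [3.14, 0.006, 3.109]
force: [0.9, -0.5, -0.4]
width: 32.0
gripper_force: 0.0
clock: 12.05
eef_pos: [478.4, -177.9, 246.8]
tool_rot: [3.141, 0.0, 3.102]
force: [0.6, 0.7, 0.5]
width: 32.2
gripper_force: 0.0
```

View pics/w4.png

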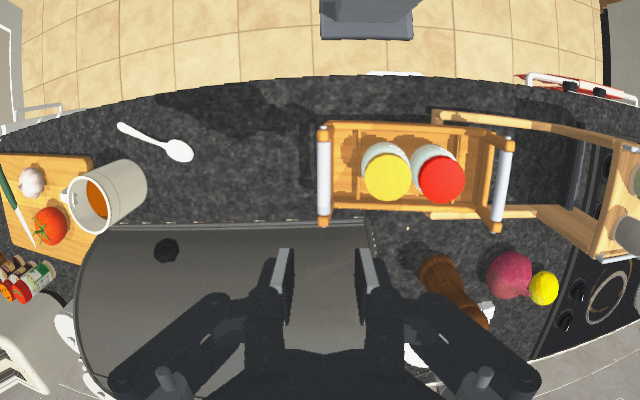

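The tray rests on the lip with both jars standing. The rear bar is at u≈323, v 142–215. Next I'll measure it.

```bash
python3 - <<'E'
from meas import *
import pickle
np.set_printoptions(precision=1,suppress=True)
P=pickle.load(open("w4.pkl","rb")); im=cv2.imread("pics/w4.png")
for r,z in zip(bars(im,[(315,138,333,222)],"wrist",P,z=88)+bars(im,[(488,134,516,228)],"wrist",P,z=114),(0,0)): print(r,fr(r[1][None]))
hsv=cv2.cvtColor(im,cv2.COLOR_BGR2HSV).astype(int)
wood=(hsv[...,0]>5)&(hsv[...,0]<28)&(hsv[...,1]>60)&(hsv[...,2]>90)
for u in (460,490,520):
    a=np.nonzero(wood[100:136,u])[0]+100; print(u,fr(plane("wrist",[(u,a.min())],30,P)))
t=get_image("top"); cv2.imwrite("pics/t4.png",t); print(fr(sensors.read_state()["eef_pos"][None]))
for r in bars(t,[(338,205,360,245)],z=88): print(r,fr(r[1][None]))
E
```

```text
(1024, array([ 474.7, -177.8]), np.float32(-2.2382293), np.float64(76.79489076543837)) [[-135.4    3.5]]
(863, array([480.1,   5.1]), np.float32(-2.0334127), np.float64(76.60623522988473)) [[47.6  5. ]]
460 [[30.6 74.9]]
490 [[74.3 74.9]]
520 [[123.2  74.5]]
[[-133.3   -0.6]]
(226, array([ 519.3, -215.5]), np.float32(-22.831522), np.float64(97.3394348796477)) [[-171.4  -42.5]]
```

```bash
python3 -m inch '[[[0,0,2.5,0],[0,0,5,0],[0,0,7.5,0],[0,0,10,0],[0,0,11.5,0],[0,0,12,0],[0,0,12,0]]]' | grep -E "eef|force"
python3 -m inch '[[[0,0,1.2,0],[0,0,2.4,0],[0,0,3.6,0],[0,0,4.6,0],[0,0,5.3,0],[0,0,5.6,0],[0,0,5.6,0]]]' | grep -E "eef|force"
python3 -m inch '[[[0,0,0,0],[0,0,0,0],[0,0,0,0],[0,0,0,0],[0,0,0,0],[0,0,0,0]]]' 0
```

```text
eef_pos: [478.3, -175.6, 125.3]
force: [0.3, -0.8, 0.5]
gripper_force: 0.0
eef_pos: [478.8, -177.0, 70.2]
force: [-0.2, 0.2, 0.2]
gripper_force: 0.0
clock: 13.82
eef_pos: [479.3, -178.1, 70.6]
tool_rot: [-3.14, 0.001, 3.104]
force: [1.5, -3.4, -0.7]
width: 12.1
gripper_force: 58.6
```

```bash
python3 -m inch '[[[0,0.2,-0.1,0],[0,0.5,-0.2,0],[0,0.9,-0.4,0],[0,1.3,-0.5,0],[0,1.7,-0.7,0],[0,2.1,-0.85,0],[0,2.5,-1,0],[0,2.5,-1,0]]]' | grep -E "eef|force"
python3 -m inch '[[[0,0.3,-0.1,0],[0,0.7,-0.3,0],[0,1.1,-0.45,0],[0,1.5,-0.6,0],[0,1.9,-0.8,0],[0,2.3,-0.95,0],[0,2.5,-1,0],[0,2.5,-1,0]]]' | grep -E "eef|force"
```

```text
eef_pos: [480.4, -153.4, 81.1]
force: [0.2, -4.5, 2.3]
gripper_force: 58.9
eef_pos: [481.7, -129.0, 91.5]
force: [-0.4, -5.7, 5.1]
gripper_force: 59.2
```

```bash
python3 -m inch '[[[0,0.3,0,0],[0,0.7,-0.05,0],[0,1.1,-0.05,0],[0,1.5,-0.1,0],[0,1.9,-0.1,0],[0,2.3,-0.1,0],[0,2.7,-0.15,0],[0,3,-0.15,0]]]' | grep -E "eef|force"
python3 -m inch '[[[0,0.3,0,0],[0,0.7,-0.05,0],[0,1.1,-0.1,0],[0,1.5,-0.15,0],[0,1.9,-0.15,0],[0,2.3,-0.2,0],[0,2.7,-0.2,0],[0,3,-0.2,0]]]' | grep -E "eef|force"
python3 - <<'E'
from h import *
cv2.imwrite("pics/s5.png",cv2.resize(get_image("scene")[140:300,180:400],None,fx=3,fy=3,interpolation=cv2.INTER_CUBIC))
E
```

```text
eef_pos: [484.0, -101.6, 94.1]
force: [-2.5, -11.2, 17.7]
gripper_force: 60.8
eef_pos: [482.3, -66.4, 93.5]
force: [-0.5, -2.9, -3.2]
gripper_force: 58.6
```

View pics/s5.png

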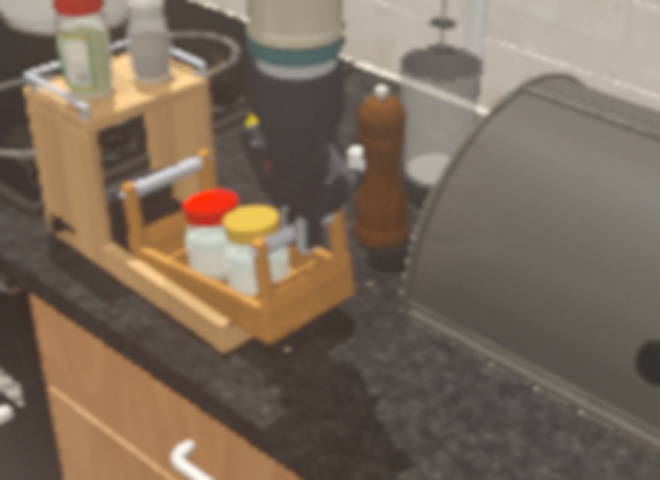

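The tray is in the bay nose-down with its rear held up and both jars standing. I'll push it further.

```bash
python3 -m inch '[[[0,0.3,-0.05,0],[0,0.7,-0.1,0],[0,1.1,-0.15,0],[0,1.5,-0.2,0],[0,1.9,-0.2,0],[0,2.3,-0.2,0],[0,2.7,-0.2,0],[0,3,-0.2,0]]]' | grep -E "eef|force"
python3 -m inch '[[[0,0.3,0,0],[0,0.7,0,0],[0,1.1,0,0],[0,1.5,0,0],[0,1.8,0,0],[0,2,0,0],[0,2,0,0]]]' | grep -E "eef|force"
python3 -m inch '[[[0,0.2,0,0],[0,0.5,0,0],[0,0.8,0,0],[0,1.1,0,0],[0,1.3,0,0],[0,1.3,0,0]]]' | grep -E "eef|force"
```

```text
eef_pos: [484.0, -36.6, 95.8]
force: [-0.0, -2.2, -2.6]
gripper_force: 58.7
eef_pos: [484.7, -16.4, 95.7]
force: [-0.1, 0.0, -4.8]
gripper_force: 58.5
eef_pos: [485.3, -3.4, 95.7]
force: [0.1, -0.6, -3.6]
gripper_force: 58.6
```

```bash
python3 -m inch '[[[0,-0.1,0.25,0],[0,-0.2,0.5,0],[0,-0.3,0.8,0],[0,-0.4,1.1,0],[0,-0.5,1.4,0],[0,-0.6,1.7,0],[0,-0.65,1.9,0],[0,-0.65,1.9,0]]]' | grep -E "eef|force"
python3 -m inch '[[[0,-0.05,0.1,0],[0,-0.1,0.2,0],[0,-0.1,0.3,0],[0,-0.1,0.3,0]]]' | grep -E "eef|force"
python3 -m inch '[[[0,0,0.1,0],[0,0,0.1,0],[0,0,0.1,0]]]' | grep -E "eef|force"
python3 -m inch '[[[0,0,0.1,0],[0,0,0.1,0],[0,0,0.1,0]]]' | grep -E "eef|force"
```

```text
eef_pos: [484.8, -11.1, 76.3]
force: [0.8, -3.2, -3.0]
gripper_force: 58.7
eef_pos: [485.0, -11.9, 73.7]
force: [0.2, -2.1, -3.2]
gripper_force: 58.7
eef_pos: [485.0, -11.8, 72.8]
force: [-0.3, -3.5, -3.4]
gripper_force: 58.7
eef_pos: [485.0, -11.8, 71.8]
force: [0.9, -2.0, -3.2]
gripper_force: 58.7
```

```bash
python3 -m inch '[[[0,0,0.1,0],[0,0,0.1,0],[0,0,0.1,0]]]' | grep -E "eef|force"
python3 -m inch '[[[0,0,0.05,0],[0,0,0.05,0],[0,0,0.05,0]]]' | grep -E "eef|force"
python3 -m inch '[[[0,0,0.05,0],[0,0,0.05,0],[0,0,0.05,0]]]' | grep -E "eef|force"
```

```text
eef_pos: [485.0, -11.8, 70.7]
force: [-0.5, -2.8, -3.4]
gripper_force: 58.7
eef_pos: [485.0, -11.9, 70.5]
force: [-0.1, -2.6, 0.1]
gripper_force: 59.0
eef_pos: [485.0, -11.8, 70.4]
force: [-1.9, -2.6, 6.4]
gripper_force: 59.6
```

The rear is down behind the lip. Now I'll push slowly, feeling for the rail.

```bash
python3 -m inch '[[[0,0.1,-0.05,0],[0,0.2,-0.05,0],[0,0.3,-0.05,0],[0,0.4,-0.05,0]]]' | grep -E "eef|e: \["
python3 -m inch '[[[0,0.1,0,0],[0,0.2,0,0],[0,0.3,0,0],[0,0.4,0,0]]]' | grep -E "eef|e: \["
python3 -m inch '[[[0,0.1,0,0],[0,0.2,0,0],[0,0.2,0,0]]]' | grep -E "eef|e: \["
python3 -m inch '[[[0,0.1,0,0],[0,0.2,0,0],[0,0.2,0,0]]]' | grep -E "eef|e: \["
```

```text
eef_pos: [485.5, -8.8, 70.5]
force: [0.2, -5.3, 1.9]
eef_pos: [485.8, -4.8, 70.5]
force: [-1.4, -5.5, 2.4]
eef_pos: [485.9, -2.5, 70.5]
force: [-0.7, -4.7, 1.2]
eef_pos: [486.0, -0.5, 70.5]
force: [0.1, -5.0, 2.6]
```

```bash
for i in 1; do
python3 -m inch '[[[0,0.1,0,0],[0,0.2,0,0],[0,0.2,0,0]]]' | grep -E "eef|e: \["
python3 -m inch '[[[0,0.1,0,0],[0,0.2,0,0],[0,0.2,0,0]]]' | grep -E "eef|e: \["
python3 -m inch '[[[0,0.1,0,0],[0,0.2,0,0],[0,0.2,0,0]]]' | grep -E "eef|e: \["; done
```

```text
eef_pos: [485.9, 1.1, 70.5]
force: [-0.5, -5.8, 3.0]
eef_pos: [485.8, 2.0, 70.5]
force: [-1.1, -8.6, 2.4]
eef_pos: [485.5, 2.9, 70.5]
force: [-2.4, -10.7, 2.0]
```

```bash

python3 -m inch '[[[0,0.1,0,0],[0,0.2,0,0],[0,0.2,0,0]]]' | grep -E "eef|e: \["
python3 -m inch '[[[0,0.1,0,0],[0,0.2,0,0],[0,0.2,0,0]]]' | grep -E "eef|e: \["
```

```text
eef_pos: [485.3, 3.8, 70.5]
force: [-2.4, -13.8, 4.5]
eef_pos: [485.2, 4.7, 70.5]
force: [-2.7, -14.7, 3.5]
```

The rail was felt at y≈1, so the tray now squashes it about 3 mm. I'll ease back to a light press.

```bash

python3 -m inch '[[[0,-0.1,0,0],[0,-0.2,0,0],[0,-0.3,0,0],[0,-0.3,0,0],[0,-0.3,0,0]]]' | grep -E "eef|e: \["
python3 -m inch '[[[0,-0.1,0,0],[0,-0.2,0,0],[0,-0.2,0,0],[0,-0.2,0,0]]]' | grep -E "eef|e: \["
```

```text
eef_pos: [485.2, 4.6, 70.5]
force: [-2.0, -8.8, 4.1]
eef_pos: [485.2, 4.2, 70.4]
force: [-2.3, -5.2, 3.9]
```

```bash

python3 -m inch '[[[0,-0.1,0,0],[0,-0.2,0,0],[0,-0.2,0,0],[0,-0.2,0,0]]]' | grep -E "eef|e: \["
python3 -m inch '[[[0,-0.1,0,0],[0,-0.1,0,0],[0,-0.1,0,0]]]' | grep -E "eef|e: \["
```

```text
eef_pos: [485.3, 3.5, 70.4]
force: [-2.6, -3.6, 5.8]
eef_pos: [485.3, 3.1, 70.4]
force: [-1.8, -2.0, 5.5]
```

```bash

python3 -m inch '[[[0,-0.05,-0.05,0],[0,-0.05,-0.05,0],[0,-0.05,-0.05,0]]]' | grep -E "eef|e: \["
python3 -m inch '[[[0,-0.05,0,0],[0,-0.05,0,0],[0,-0.05,0,0],[0,-0.05,0,0],[0,-0.05,0,0]]]' 3.2 | grep -E "eef|e: \[|width"
python3 -m inch '[[[0,0,-0.8,0],[0,0,-2,0],[0,0,-4,0],[0,0,-6.5,0],[0,0,-9,0],[0,-2,-12,0],[0,-5,-14,0],[0,-8,-15,0]]]'
python3 -m inch '[[[0,-3,0,0],[0,-6,0,0],[0,-6,0,0],[0,-6,0,0]]]'
python3 - <<'E'
from h import *
import pickle
P=camera_params("wrist"); im=get_image("wrist"); cv2.imwrite("pics/w6.png",im); pickle.dump(P,open("w6.pkl","wb"))
s=cv2.resize(get_image("scene")[130:290,170:390],None,fx=2.9,fy=2.9)
cv2.imwrite("pics/f6.png",np.vstack([s,cv2.resize(im[90:270,150:640],(s.shape[1],130))]))
E
```

```text
eef_pos: [485.2, 2.0, 70.5]
force: [-0.6, -0.5, -1.2]
eef_pos: [485.7, 1.4, 70.9]
force: [-0.0, -0.3, 1.1]
width: 32.3
clock: 25.62
eef_pos: [483.9, -79.2, 224.2]
tool_rot: [3.141, 0.005, 3.107]
force: [0.9, -0.8, -0.2]
width: 31.7
gripper_force: 0.0
clock: 25.95
eef_pos: [479.8, -140.8, 221.5]
tool_rot: [-3.141, 0.001, 3.1]
force: [-0.8, 0.3, 0.1]
width: 32.0
gripper_force: 0.0
```

View pics/f6.png

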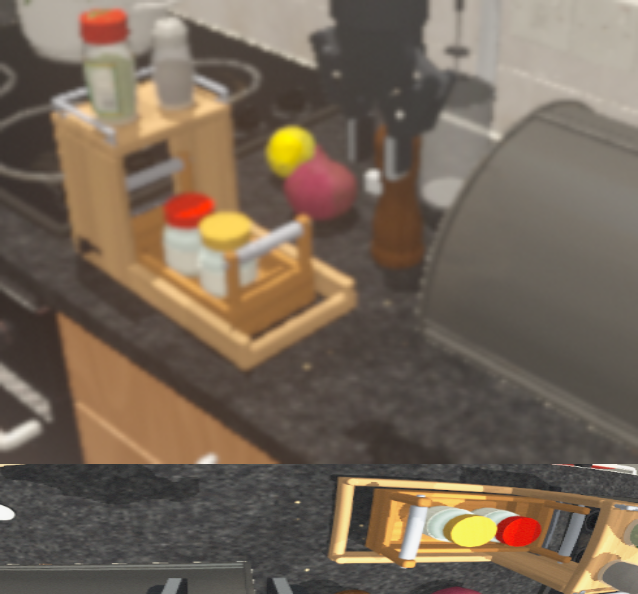

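View pics/w6.png

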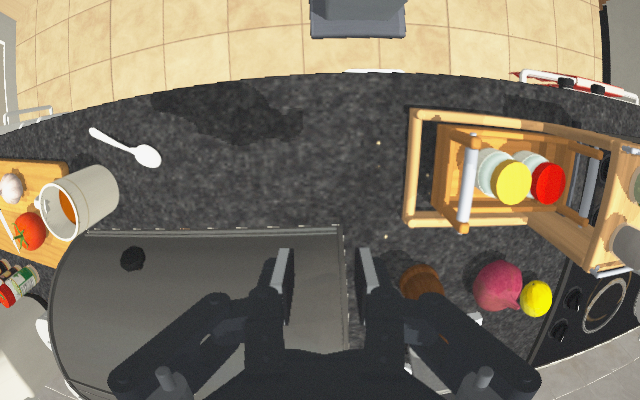

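The tray lies flat behind the lip with the jars standing, and everything else is in place. Only about 1 mm of squash was left at release, so I'll regrasp and firm up the press a little.

```bash

python3 -m inch '[[[0,3,0,0],[0,6,0,0],[0,9,0,0],[0,12,0,0],[0,14,0,0],[0,14.2,0,0],[0,14.2,0,0],[0,14.2,0,0]]]' | grep -E "eef|e: \["
python3 -m inch '[[[0,0,2.5,0],[0,0,5,0],[0,0,7.5,0],[0,0,10,0],[0,0,12,0],[0,0,13.5,0],[0,0,14.6,0],[0,0,15.1,0]]]' | grep -E "eef|e: \["
python3 -m inch '[[[0,0,0,0],[0,0,0,0],[0,0,0,0]]]' | grep -E "eef|e: \["
```

```text
eef_pos: [485.3, 3.2, 220.8]
force: [-0.9, -0.4, 1.1]
eef_pos: [484.6, 1.5, 68.4]
force: [-0.5, 0.6, -0.1]
eef_pos: [486.1, 2.6, 70.5]
force: [0.1, 0.5, -0.4]
```

```bash

python3 -m inch '[[[0,0,0,0],[0,0,0,0],[0,0,0,0],[0,0,0,0],[0,0,0,0],[0,0,0,0]]]' 0 | grep -E "eef|e: \[|width"
python3 -m inch '[[[0,0.05,0,0],[0,0.05,0,0],[0,0.05,0,0]]]' | grep -E "eef|e: \["
```

```text
eef_pos: [486.1, 2.5, 70.6]
force: [-0.7, -2.0, 7.1]
width: 11.9
eef_pos: [486.1, 2.6, 70.6]
force: [-0.7, -3.3, 6.0]
```

```bash

python3 -m inch '[[[0,0.1,0,0],[0,0.2,0,0],[0,0.2,0,0],[0,0.2,0,0]]]' | grep -E "eef|e: \["
python3 -m inch '[[[0,0.05,0,0],[0,0.1,0,0],[0,0.1,0,0]]]' | grep -E "eef|e: \["
```

```text
eef_pos: [486.1, 2.6, 70.6]
force: [-2.0, -7.6, 7.0]
eef_pos: [486.1, 2.6, 70.6]
force: [-1.1, -10.3, 6.8]
```

At y=2.6 it holds against 10 N, so the rail is pressed by about 1.6 mm (5 N). I'll ease off without pulling back, then release.

```bash

python3 -m inch '[[[0,-0.1,0,0],[0,-0.2,0,0],[0,-0.25,0,0],[0,-0.25,0,0]]]' | grep -E "eef|e: \["
python3 -m inch '[[[0,0,0,0],[0,0,0,0],[0,0,0,0],[0,0,0,0],[0,0,0,0]]]' 3.2 | grep -E "eef|e: \[|width"
python3 -m inch '[[[0,0,-0.8,0],[0,0,-2,0],[0,0,-4,0],[0,0,-6.5,0],[0,0,-9,0],[0,-2,-12,0],[0,-5,-14,0],[0,-8,-15,0]]]' | grep -E "eef|e: \["
python3 -m inch '[[[0,-3,0,0],[0,-6,0,0],[0,-6,0,0],[0,-6,0,0]]]'
python3 - <<'E'
from h import *
im=get_image("wrist"); a=cv2.imread("pics/w6.png"); cv2.imwrite("pics/w7.png",im)
print(cv2.absdiff(im,a)[100:230,400:640].mean()); b=cv2.imread("pics/top0.png");t=get_image("top")
print(cv2.absdiff(t,b)[190:245,195:240].mean())
E
```

```text
eef_pos: [486.1, 2.6, 70.6]
force: [-0.7, -4.3, 7.2]
eef_pos: [485.5, 4.6, 69.7]
force: [-0.8, 0.4, 0.2]
width: 32.0
eef_pos: [483.9, -76.1, 223.1]
force: [1.0, -0.3, -0.1]
clock: 30.72
eef_pos: [479.9, -137.7, 220.4]
tool_rot: [-3.141, 0.001, 3.1]
force: [0.4, -0.0, 0.3]
width: 31.8
gripper_force: 0.0
10.535053418803418
7.991515151515151
```

```bash
python3 - <<'E'
from h import *
from cell import order
def red(im,b):
    h=cv2.cvtColor(im,cv2.COLOR_BGR2HSV).astype(int)[b[1]:b[3],b[0]:b[2]]
    v,u=np.nonzero(((h[...,0]<6)|(h[...,0]>174))&(h[...,1]>150)); return len(u),u.mean()+b[0],v.mean()+b[1]
for n in("w6","w7"): print(red(cv2.imread(f"pics/{n}.png"),(520,140,580,215)))
b=(195,205,222,240); print(red(cv2.imread("pics/top0.png"),b),red(get_image("top"),b))
print(order.finish_job())
E
```

```text
(1143, np.float64(547.6185476815398), np.float64(182.64916885389326))
(1167, np.float64(546.3813196229648), np.float64(182.71550985432734))
(147, np.float64(208.29931972789115), np.float64(218.7278911564626)) (148, np.float64(208.28378378378378), np.float64(218.70945945945945))
the job is handed in; nothing more can be done
None
```

The tray lies flat behind the lip, pressed by feel about 1.6 mm (roughly 5 N) into the soft back rail; both jars are standing, the shelf items look unmoved, and I handed the job in at about 31 s.

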